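# Set a magnetic stirrer four clicks faster and start it

### The arm

A 6-joint arm with a two-finger parallel gripper is mounted at the origin on a cart in front of the work surface, level with it; the furniture and walls round the work are solid. World frame = base frame: x ahead of the robot, y to its left, z up, the work surface at z = 0. Lengths are in mm, angles in rad, forces in N, time in s.
With the tool pointing down it reaches from about 325 to 875 mm from the base axis. Payload 4.4 kg.
Tool frame: the origin (TCP) lies on the centre line of the jaws, within the pads' length; the fingertips stand ahead of it and the grasp point (between the pads) lies 6 mm ahead of it (ctrl.tcp_to_tips is the z of the fingertips in the tool frame, in mm); z points along the fingers, y is the direction in which the jaws open and shut (so a half turn about z gives the same grasp; the last joint's range is limited). The gripper opens to 85 mm and grips with 20 to 120 N. Pads are 22 mm wide; open, the fingers measure 114 mm over their backs; the gripper's body (76 mm by 85 mm) begins 54 mm behind the grasp point. The pads swing forward as they close: fully open they stand 13 mm farther back than shut.
Start: joints at [-1.3, 0.207, 1.542, -0, 1.393, -0.15], TCP at [234.871, -524.846, 256.282] pointing down, gripper open.
Joint ranges: [-2.73, 2.73], [-0.86, 2.22], [0.23, 2.46], [-1.11, 4.25], [0.08, 2.63], [-2.82, 2.82]. Speed limits (rad/s): [2.79, 2.79, 3.14, 3.14, 3.14, 3.14].

### API

Orientations are given as a 3x3 rotation matrix whose columns are the frame's x, y, z axes.
In Python, from plant import ctrl, sensors, optics gives the robot as it stands. Calls block until the motion is done:
- ctrl.move_ptp(position, orientation): joint-space move of the TCP to a pose.
- ctrl.move_l(position, rot=None, vel=150, threshold=None): straight line of the TCP; rot=None keeps the orientation; vel is the mean speed in mm/s. With threshold (N) it stops when the force on the tool has changed by that much, and returns True; else False.
- ctrl.set_joints(angles): joint-space move.
- ctrl.gripper_to(opening, force=None): finger opening in mm; force is the grip in N (None keeps the last); returns when the fingers have stopped.
- ctrl.hold(seconds).
- ctrl.solve_ik(position, orientation): joint angles nearest the present ones, or None.
- sensors.read_state(): the state.
- optics.grab_frame(name): name is "side" or "top"; returns (picture, depth): 400x640x3 uint8, red, green, blue; 400x640 float32, mm along the optical axis (not along the pixel's ray), 0 where there is no reading.
- optics.camera_params(name): a dict with "mtx" (3x3 intrinsics, pixels), "k1" (the pictures are not rectified: a ray, as slopes to the right and down, at radius r is drawn at 1 + k1 r^2 times it, then the intrinsics apply), "R" (3x3) and "t" (3): a world point X has camera coordinates R X + t. Camera axes: x right, y down, z forward; pixel columns grow to the right and rows downward; lengths in mm; the calibration is good to about 2 mm. A picture is of the moment at which its call begins. camera_params takes no time and is no camera call.
A pose or a line that the arm cannot do raises ctrl.MotionError and nothing moves.
- ctrl.finish_job(): hands the job in, once; it reports no verdict.
The state is a dict: "t": time; "q": joint angles; "qvel": joint speeds; "tau": joint torques, N m; "eef_pos": TCP position; "eef_rot": TCP orientation; "force": force on the tool from outside, world axes, zero at the start; "wrist_torque": the same for the moment, N m; "grip_width": finger opening in mm.
Only numpy, scipy, OpenCV 4.12 (cv2) and the standard library are available. Lean on these libraries where they do the work, as an engineer would, in place of code of your own. Each camera call takes 0.05 s, during which the arm holds its last target.

### The job

Turn the stirrer's black pointer dial up by exactly four clicks from where it stands: push the side of its pointer bar with a fingertip, clockwise as seen from above, stop at the fourth click and do not run on past it. Only then press the round start button down until it stops and let it come up again. Touch only: do not take the dial between the fingers, do not shove the stirrer, and leave the flask on its plate, and the blue-capped bottle and the timer beside the stirrer, where they are.

Things in the scene. Friction and masses are not known exactly. Their poses are not given: they have to be found in the camera images.
- stirrer: Magnetic stirrer: low white box, 160 (x) by 300 (y) mm, top at z 64 mm, 4.5 kg, on rubber feet. Origin: centre of its underside; x to its back, y to its left; turned by up to 0.25 rad. Left: round plate, radius 68, centred at (0, 70), top z 78 mm, with the flask. Right: grey panel 142 x 116, centred at (0, -85), top z 66 mm, with dial (15, -85), start button (-47, -119), flat display (-46, -60).
- dial_axis (a point): Where the dial's vertical axis meets the panel, 66 mm above the cart; fixed to the stirrer, with its axes. The dial: round skirt of radius 26 mm, top 6 mm above the panel; on it a round hub, radius 15 to 16.5 mm, 30 mm high, crossed by the straight pointer bar. Flat white ticks on the panel, 42 to 51 mm from the axis, mark the click positions.
- dial_tip (a point): Outer end of the dial's pointer, 39 mm from the axis, 17.5 mm above the panel; turns with the dial. x points outward along the pointer, z up. The pointer is an upright black bar 12 mm wide, from 17 mm behind the axis to 39 mm ahead of it, 5 to 30 mm above the panel, with a white line on its top near this end. Push its flank 25 to 35 mm from the axis.
- dial (a joint): Dial angle in rad, growing clockwise from above. Ten clicks 0.4189 rad (24 deg) apart, 0 to 3.770; at 0 the pointer stands 108 deg counter-clockwise of the stirrer's x axis. Starts at rest in one of the lowest four. Resistance grows from 0.08 to 0.16 N m (3 to 5 N at 30 mm) up to halfway; there it snaps ahead by itself into the next click within 0.2 s and stays. Hard stops 0.05 beyond the ends.
- start (a joint): Travel of the start button in m: 0 up, 0.005 fully down. It springs back; 1.5 N starts it, 5 N holds it fully down.
- start_top (a point): Centre of the top of the start button, a round bare-metal cap of 24 mm diameter in a round black collar 40 mm wide and 12 mm high; the top stands 21 mm above the panel and moves down with the button.
- flask: Conical glass flask, 66 mm diameter, 111 mm high, loose on the stirrer's plate, about 0.155 m left of the dial's axis. Origin: centre of its underside. To be left standing.
- bottle: White plastic bottle with a blue screw cap, 56 mm diameter, 107 mm high, right of the stirrer. Origin: centre of its underside. To be left alone.
- timer: White bench timer, 62 x 62 x 18 mm, lying flat right of the stirrer. Origin: centre of its underside. To be left alone.
There are look-alikes about, which are no part of the job. Leave any purple or turquoise look-alike of the flask alone.

How it is judged:
By the outcome, as a careful person would: the job done as asked, in the order asked, and still so for the second after the job is handed in, with the robot touching nothing.
It also fails if it takes over 56 s, if anything falls off the work surface, if the arm or the gripper's body presses on something with over 40 N, if the wrist force passes 120 N, or if a joint passes its speed limit or range.

## Working session

There is one attempt and no reset: what is moved stays moved. The work goes in short steps, each a Python script; the robot and the scene stay as the last script left them, time stands still between calls to the robot, and variables do not carry over. Pictures are saved under pics/ and viewed, and the job is handed in when it is done.

```bash
ls; mkdir -p pics; python3 - <<'E'
from plant import ctrl,sensors,optics
import cv2,numpy as np
for n in("side","top"):
    p,d=optics.grab_frame(n); cv2.imwrite(f"pics/{n}0.png",p[:,:,::-1]); np.save(f"{n}0d.npy",d)
    c=optics.camera_params(n); print(n,c)
s=sensors.read_state();print(s["t"],s["force"],s["grip_width"],ctrl.tcp_to_tips);print(s["eef_rot"])
E
```

```text
pics
side {'mtx': array([[438.2974538 ,   0.        , 325.43061784],
       [  0.        , 438.2974538 , 204.35437233],
       [  0.        ,   0.        ,   1.        ]]), 'k1': -0.10751864406932271, 'R': array([[ 0.54010372,  0.84156954, -0.00697701],
       [ 0.51782531, -0.33884301, -0.78552044],
       [-0.66343419,  0.42064964, -0.61879638]]), 't': array([-199.13007041, -172.7079068 , 1437.49872313])}
top {'mtx': array([[368.74050103,   0.        , 322.40531996],
       [  0.        , 368.74050103, 196.13378321],
       [  0.        ,   0.        ,   1.        ]]), 'k1': -0.0587127136851742, 'R': array([[ 0.00702565, -0.99981853, -0.01770716],
       [-0.99763784, -0.00579809, -0.06844791],
       [ 0.06833283,  0.01814623, -0.99749754]]), 't': array([-58.79690673, 474.37608421, 900.77370345])}
0.1 [ 0.49442083 -0.86106867 -0.07727613] 85.7482862104293 25.0
[[ 9.12768956e-01  4.08475837e-01 -5.68329440e-04]
 [ 4.08476118e-01 -9.12766773e-01  2.01987192e-03]
 [ 3.06316645e-04 -2.07582539e-03 -9.99997799e-01]]
```

View pics/top0.png

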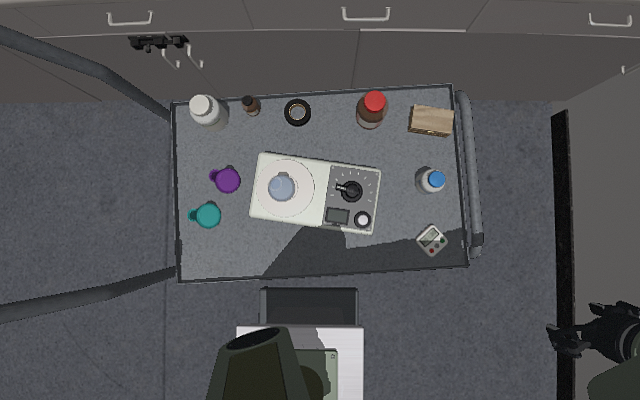

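View pics/side0.png

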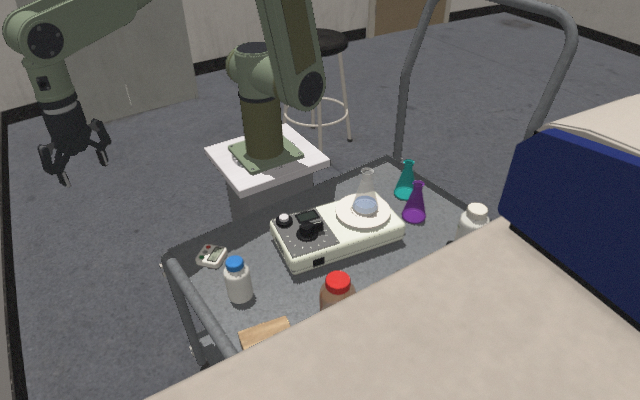

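The top view shows the stirrer with its corners near (259,152), (381,167), (373,234), (249,217). The dial is at about (350,190), the button at (362,219), the flask at (281,186), the bottle at (432,181) and the timer at (431,240). The look-alikes are the purple (226,180) and turquoise (207,214) flasks, the white bottle (206,110), the red-capped bottle (372,108), and the black ring (297,112). Next I'll crop in closer.

```bash
cat > h.py <<'E'
import numpy as np,cv2
from plant import ctrl,sensors,optics
def proj(n,X):
    c=optics.camera_params(n); X=np.atleast_2d(X)
    p=X@c["R"].T+c["t"]; s=p[:,:2]/p[:,2:]
    r2=(s**2).sum(1,keepdims=True); s=s*(1+c["k1"]*r2)
    return s*[c["mtx"][0,0],c["mtx"][1,1]]+[c["mtx"][0,2],c["mtx"][1,2]]
def unproj(n,uv,z):
    c=optics.camera_params(n); uv=np.atleast_2d(np.float64(uv))
    s=cv2.undistortPoints(uv[:,None],c["mtx"],np.array([c["k1"],0,0,0]))[:,0]
    d=np.c_[s,np.ones(len(s))]@c["R"]; o=-c["R"].T@c["t"]
    return o+d*((z-o[2])/d[:,2])[:,None]
def crop(p,x0,y0,w,h,f,out):
    cv2.imwrite(out,cv2.resize(p[y0:y0+h,x0:x0+w,::-1],None,fx=f,fy=f,interpolation=cv2.INTER_CUBIC))
E
python3 - <<'E'
from h import *
t=cv2.imread("pics/top0.png")[:,:,::-1];s=cv2.imread("pics/side0.png")[:,:,::-1]
crop(t,245,145,145,95,5.5,"pics/t1.png"); crop(t,315,160,70,75,8,"pics/t2.png"); crop(s,265,185,145,90,5.5,"pics/s1.png");
E
```

```text
(no output)
```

View pics/t1.png

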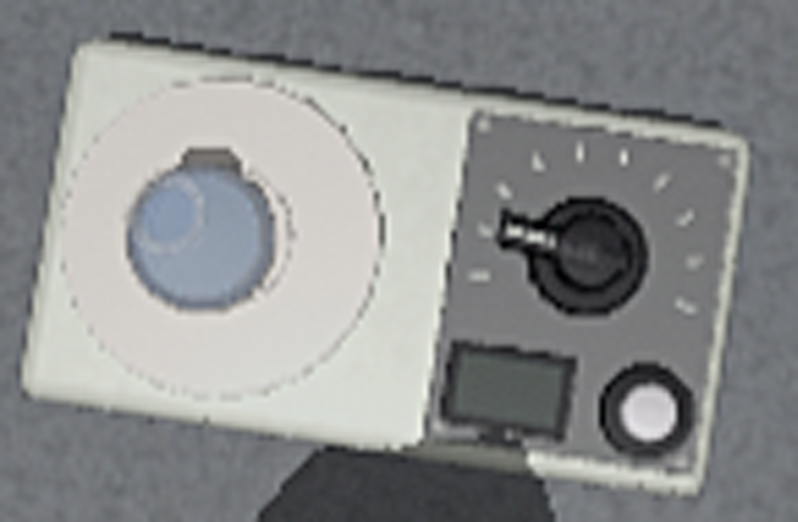

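View pics/t2.png

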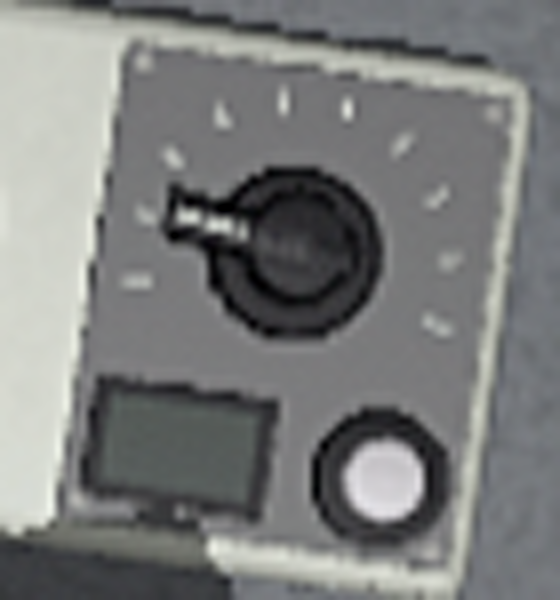

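View pics/s1.png

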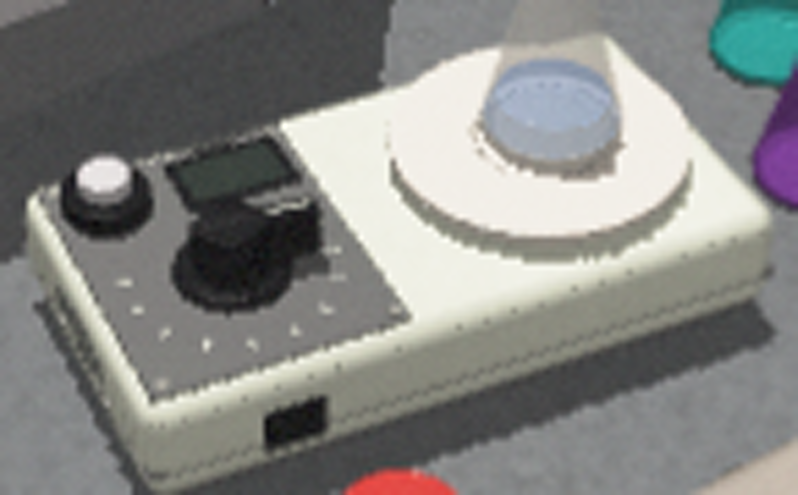

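```bash
cat >> h.py <<'E'
def loc2w(P,L):
    x,y,a=P; L=np.atleast_2d(np.float64(L)); c,s=np.cos(a),np.sin(a)
    return np.c_[x+c*L[:,0]-s*L[:,1], y+s*L[:,0]+c*L[:,1], L[:,2]]
def ticks(r=46.5,z=66):
    a=np.deg2rad(108-24*np.arange(10)); return np.c_[15+r*np.cos(a),-85+r*np.sin(a),np.full(10,z)]
E
python3 - <<'E'
from h import *
from scipy.optimize import least_squares
T=np.array([(137,281),(146,215),(173,156),(222,116),(284,101),(348,107),(402,145),(437,197),(450,260),(435,325)],float)
T=(T+.5)/8-.5+[315,160]
B=(np.array([[382,480]])+.5)/8-.5+[315,160]
BT=np.array([[-47,-119,87.]])
C=(np.array([(80,42),(745,138),(695,492),(25,395)])+.5)/5.5-.5+[245,145]
CL=np.array([(80,150,64.),(80,-150,64),(-80,-150,64),(-80,150,64)])
f=lambda P:(proj("top",loc2w(P,ticks()))-T).ravel()
r=least_squares(f,[500,0,-.15]);P=r.x;print(P,r.cost);print(f(P).reshape(-1,2).round(2))
print("btn",proj("top",loc2w(P,BT))-B, "corners",proj("top",loc2w(P,CL))-C)
g=lambda P:np.r_[f(P),(proj("top",loc2w(P,BT))-B).ravel(),(proj("top",loc2w(P,CL))-C).ravel()]
Pa=least_squares(g,P,loss="soft_l1").x;print("all",Pa)
# shape ref: button collar
np.save("P.npy",Pa)
for n,x0,y0,w,h,s,o in(("top",315,160,70,75,8,"pics/t3.png"),("side",265,185,145,90,5.5,"pics/s3.png")):
    im=cv2.imread(f"pics/{n}0.png"); im=cv2.resize(im[y0:y0+h,x0:x0+w],None,fx=s,fy=s,interpolation=cv2.INTER_CUBIC)
    def dr(L,c):
        for u in proj(n,loc2w(Pa,L)):
            U=(u-[x0,y0]+.5)*s-.5; cv2.circle(im,tuple(int(v) for v in U),2,c,-1)
    dr(ticks(),(0,0,255)); dr(BT,(0,0,255)); dr(CL,(255,0,0)); dr([[15,-85,96]],(0,255,0))
    for k in range(4):
        a=np.deg2rad(108-24*k); dr([[15+39*np.cos(a),-85+39*np.sin(a),96]],(0,255,255))
    cv2.imwrite(o,im)
E
```

```text
[ 4.80112632e+02 -3.81468857e+01 -1.44329897e-01] 0.7077410958987994
[[ 0.06 -0.02]
 [-0.69  0.04]
 [-0.4   0.11]
 [-0.19 -0.07]
 [-0.04 -0.37]
 [ 0.09  0.1 ]
 [ 0.28 -0.26]
 [ 0.49  0.06]
 [ 0.27  0.28]
 [ 0.13  0.11]]
btn [[0.32625041 0.16620015]] corners [[-1.45858887 -2.16784323]
 [ 2.38544272 -1.16652472]
 [ 1.88165283  1.70909802]
 [-2.4585279  -0.0370001 ]]
all [ 4.79826968e+02 -3.80661884e+01 -1.41884273e-01]
```

View pics/t3.png

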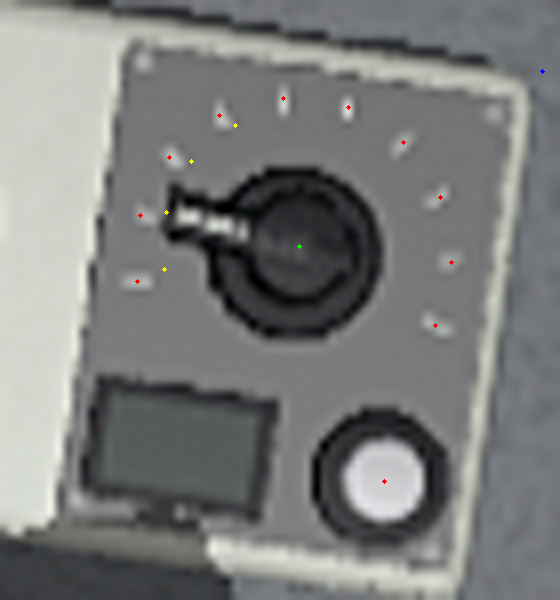

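View pics/s3.png

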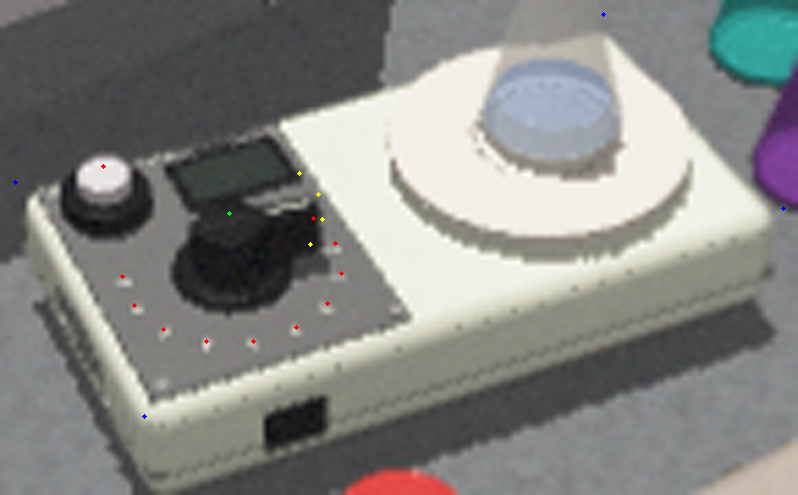

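```bash
cat >> h.py <<'E'
def pose(P,phi,rad,off,tipz,tips,sgn):
    """phi world angle of pointer; finger radial rad, tangential off to CCW side. tool y = sgn*radial"""
    ax=loc2w(P,[[15,-85,66]])[0]
    r=np.array([np.cos(phi),np.sin(phi),0]); c=np.array([-r[1],r[0],0])
    p=ax+rad*r+off*c; p[2]=tipz+tips
    y=sgn*r; z=np.array([0,0,-1.]); x=np.cross(y,z)
    return p,np.c_[x,y,z]
def phi(P,k): return P[2]+np.deg2rad(108-24*k)
E
python3 - <<'E'
from h import *
from scipy.optimize import least_squares
T=np.array([(137,281),(146,215),(173,156),(222,116),(284,101),(348,107),(402,145),(437,197),(450,260),(435,325)],float)
T=(T+.5)/8-.5+[315,160]
S=(np.array([(326,308),(297,331),(253,344),(208,344),(166,333),(138,310),(124,283)],float)+.5)/5.5-.5+[265,185]
g=lambda P:np.r_[(proj("top",loc2w(P,ticks()))-T).ravel(),(proj("side",loc2w(P,ticks()[3:]))-S).ravel()]
r=least_squares(g,[480,-38,-.14]);P=r.x;print(P,r.cost);np.save("P.npy",P)
print("axis",loc2w(P,[[15,-85,66]]),"start",loc2w(P,[[-47,-119,87]]))
ctrl.gripper_to(0)
s=sensors.read_state();print(s["t"],s["grip_width"],ctrl.tcp_to_tips,s["force"])
for sg in(1,-1):
    for k in (1,2,3,4,5):
        p,R=pose(P,phi(P,k),32,17,80,ctrl.tcp_to_tips,sg); q=ctrl.solve_ik(p,R); print(sg,k,p.round(1),None if q is None else np.round(q,2))
E
```

```text
[ 4.80080655e+02 -3.84075340e+01 -1.37576572e-01] 2.3945420203630374
axis [[ 483.28177012 -124.66153603   66.        ]] start [[ 417.2047303  -149.83741354   87.        ]]
0.8667 0.029399958955068382 25.0 [-0.09460055 -0.18869256  1.02639023]
1 1 [474.5 -89.5 105. ] [-0.37  0.2   1.9  -0.    1.04 -1.69]
1 2 [489.5 -89.  105. ] [-0.35  0.23  1.86 -0.    1.05 -1.26]
1 3 [503.5 -94.6 105. ] [-0.35  0.26  1.83 -0.    1.06 -0.85]
1 4 [ 514.  -105.4  105. ] [-0.37  0.28  1.8  -0.    1.07 -0.44]
1 5 [ 519.2 -119.6  105. ] [-0.39  0.3   1.78 -0.    1.07 -0.04]
-1 1 [474.5 -89.5 105. ] [-0.37  0.2   1.9  -0.    1.04  1.45]
-1 2 [489.5 -89.  105. ] [-0.35  0.23  1.86 -0.    1.05  1.88]
-1 3 [503.5 -94.6 105. ] [-0.35  0.26  1.83 -0.    1.06  2.3 ]
-1 4 [ 514.  -105.4  105. ] [-0.37  0.28  1.8  -0.    1.07  2.7 ]
-1 5 [ 519.2 -119.6  105. ] None
```

```bash
python3 - <<'E'
from h import *
P=np.load("P.npy")
p,R=pose(P,phi(P,1),32,32,80,25,1)
ctrl.move_ptp(p+[0,0,120],R)
print(sensors.read_state()["t"])
print("hit",ctrl.move_l(p+[0,0,5],vel=120,threshold=6)); print(sensors.read_state()["t"])
ctrl.move_l(p,vel=60)
s=sensors.read_state();print(s["t"],s["eef_pos"],p,s["force"])
for n,x0,y0 in(("top",315,160),("side",265,175)):
    im,_=optics.grab_frame(n); crop(im,x0,y0,90,80,7,f"pics/{n}_a.png")
E
```

```text
2.6667
hit False
3.775
4.025 [459.88136712 -85.89844556 105.09485543] [459.89434407 -85.91842951 105.        ] [ 0.63570596 -0.82262056  0.23463563]
```

View pics/top_a.png

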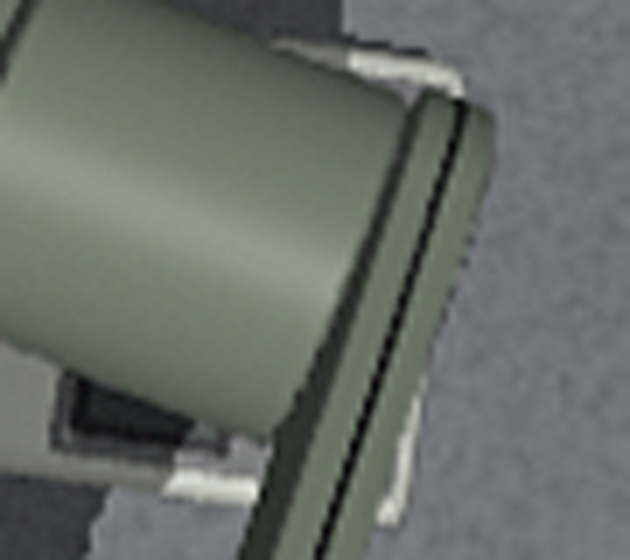

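View pics/side_a.png

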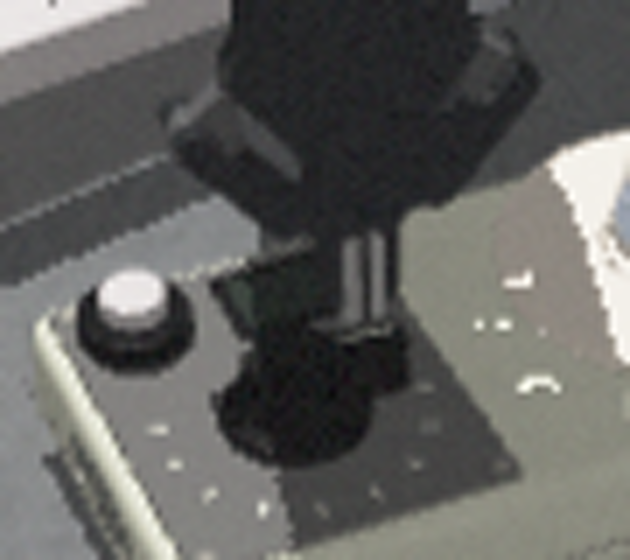

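The side view shows the closed fingers at (365,280), on the front side of the pointer bar at (380,350). The arm hides the dial in the top view. Now I'll close in on the bar until contact.

```bash
cat >> h.py <<'E'
def tang(P,ph,s):
    r=np.array([np.cos(ph),np.sin(ph),0]); c=np.array([-r[1],r[0],0]); f=np.array(s["force"]); ax=loc2w(P,[[15,-85,66]])[0]
    d=np.array(s["eef_pos"])-ax
    return f@c, f@r, d@c, d@r
E
python3 - <<'E'
from h import *
P=np.load("P.npy"); ph=phi(P,1)
print(np.round(tang(P,ph,sensors.read_state()),2))
p,R=pose(P,ph,32,12,80,25,1)
print(ctrl.move_l(p,vel=20,threshold=2))
for _ in range(3):
    ctrl.hold(.05); s=sensors.read_state(); print(s["t"],np.round(tang(P,ph,s),2))
E
```

```text
[ 0.41  0.44 31.87 32.01]
True
4.9417 [ 0.12  0.29 16.76 32.14]
4.9917 [-0.59  0.05 17.02 32.16]
5.0417 [-0.49 -0.53 17.16 32.17]
```

```bash
cat >> h.py <<'E'
def push(P,f0,f1,step=0.1,off=17,rad=32,vel=25):
    n=int(round((f1-f0)/step))
    for i in range(1,n+1):
        f=f0+(f1-f0)*i/n; p,R=pose(P,phi(P,f),rad,off,80,25,1)
        ctrl.move_l(p,rot=R,vel=vel); s=sensors.read_state(); print(round(s["t"],2),round(f,2),np.round(tang(P,phi(P,f),s),2))
E
python3 - <<'E'
from h import *
P=np.load("P.npy")
push(P,1.0,1.7)
ctrl.hold(.25); print(np.round(tang(P,phi(P,1.7),sensors.read_state()),2))
im,_=optics.grab_frame("side"); crop(im,265,175,90,80,7,"pics/side_b.png")
E
```

```text
5.29 1.1 [-0.19 -0.62 17.46 32.05]
5.54 1.2 [ 1.41  0.13 17.53 31.99]
5.79 1.3 [ 2.2  -0.93 17.6  32.  ]
6.04 1.4 [ 5.1  -0.21 17.84 31.99]
6.29 1.5 [ 2.43  0.86 17.08 32.09]
6.54 1.6 [-0.69 -0.31 15.42 32.15]
6.79 1.7 [-0.56 -0.43 16.22 32.06]
[3.000e-02 4.200e-01 1.695e+01 3.199e+01]
```

View pics/side_b.png

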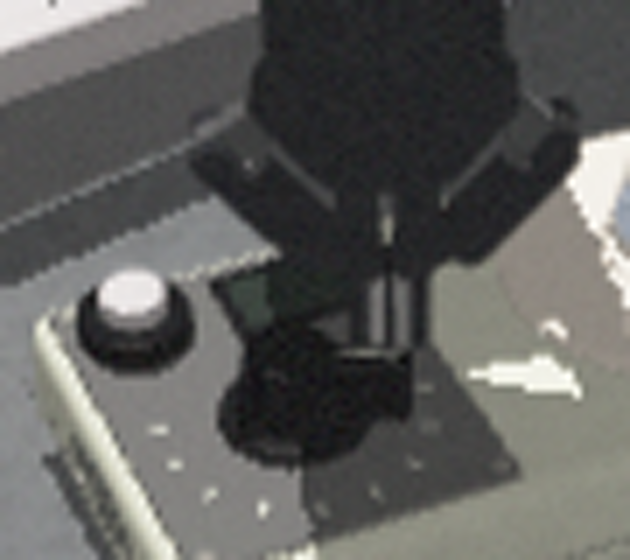

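The force rose to 5 N and dropped at f≈1.5, so the first snap came where I expected it. I'll do the next two clicks.

```bash
python3 - <<'E'
from h import *
P=np.load("P.npy")
push(P,1.7,2.7); ctrl.hold(.2); print()
push(P,2.7,3.7); ctrl.hold(.2)
im,_=optics.grab_frame("side"); crop(im,265,175,90,80,7,"pics/side_c.png")
E
```

```text
7.34 1.8 [-1.2   0.31 16.96 32.01]
7.59 1.9 [-0.44  1.1  17.01 32.  ]
7.84 2.0 [ 0.44  0.05 17.04 31.98]
8.09 2.1 [ 0.56 -0.49 17.32 31.84]
8.34 2.2 [ 1.25 -1.   17.4  31.87]
8.59 2.3 [ 2.76 -1.01 17.47 31.86]
8.84 2.4 [ 4.47 -1.19 17.7  31.82]
9.09 2.5 [ 0.44 -0.73 16.41 32.14]
9.34 2.6 [-0.7  -0.8  15.93 32.38]
9.59 2.7 [ 0.53  0.57 16.59 32.15]

10.04 2.8 [ 0.32  0.64 16.97 32.03]
10.29 2.9 [-0.49 -0.18 17.02 31.97]
10.54 3.0 [ 0.2  -0.54 17.01 31.99]
10.79 3.1 [ 0.29 -0.22 17.29 31.82]
11.04 3.2 [ 1.75  0.39 17.36 31.81]
11.29 3.3 [ 2.89 -0.53 17.41 31.81]
11.54 3.4 [ 4.05 -0.79 17.7  31.78]
11.79 3.5 [-0.88  0.07 16.42 32.12]
12.04 3.6 [ 0.09 -0.55 16.15 32.42]
12.29 3.7 [ 0.21 -0.2  16.68 32.17]
```

View pics/side_c.png

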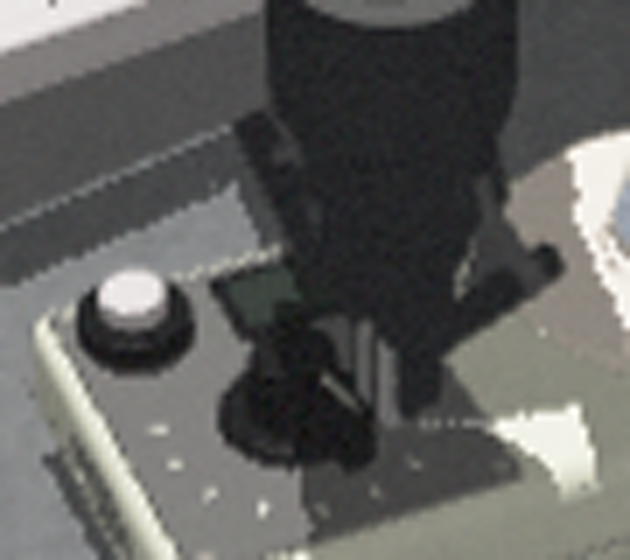

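That makes three snaps, and the pointer now points to about (370,450). I'll do the fourth, stopping at f=4.62, then back off the way I came and lift.

```bash
python3 - <<'E'
from h import *
P=np.load("P.npy")
push(P,3.7,4.5); 
s=sensors.read_state(); ft=tang(P,phi(P,4.5),s)[0]
push(P,4.5,4.6); ctrl.hold(.25); s=sensors.read_state(); print(np.round(tang(P,phi(P,4.6),s),2))
p,R=pose(P,phi(P,4.6),32,32,80,25,1); ctrl.move_l(p,vel=60)
ctrl.move_l(p+[0,0,60],vel=120)
print(sensors.read_state()["t"])
im,_=optics.grab_frame("side"); crop(im,265,175,90,80,7,"pics/side_d.png")
E
```

```text
12.79 3.8 [ 0.74 -0.28 16.99 32.02]
13.04 3.9 [-0.47 -0.24 17.03 32.  ]
13.29 4.0 [-0.33 -0.18 17.03 31.98]
13.54 4.1 [ 0.7  -0.42 17.3  31.81]
13.79 4.2 [2.160e+00 1.000e-02 1.725e+01 3.184e+01]
14.04 4.3 [ 2.47 -0.51 17.39 31.82]
14.29 4.4 [ 4.37 -1.09 17.65 31.77]
14.54 4.5 [ 0.22 -0.49 16.33 32.2 ]
14.79 4.6 [ 0.79 -0.64 16.31 32.43]
[-0.59 -0.1  16.87 32.05]
16.0917
```

View pics/side_d.png

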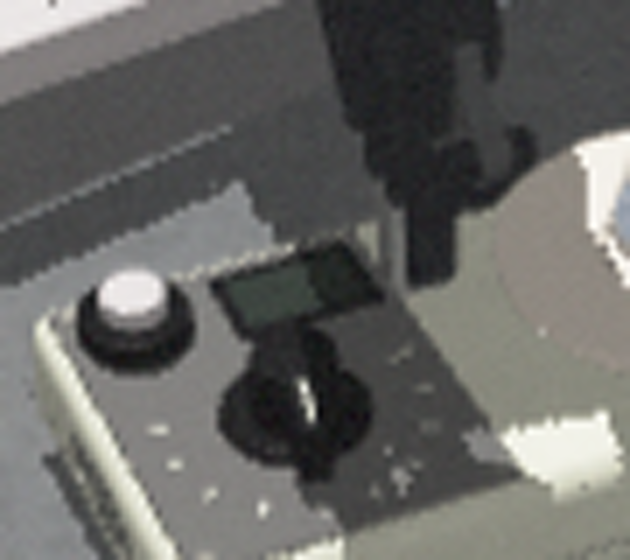

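The pointer tip is now at (318,480), over tick k5, which is four clicks on from k1. I'll check this from above while moving to the button.

```bash
python3 - <<'E'
from h import *
P=np.load("P.npy")
s=sensors.read_state(); p=np.array(s["eef_pos"]); R=pose(P,phi(P,3.5),32,32,80,25,1)[1]
b=loc2w(P,[[-47,-119,87]])[0]; tgt=b+[0,0,25+40]
ctrl.move_l([p[0],p[1],tgt[2]+50],vel=200)
ctrl.move_ptp(tgt+[0,0,50],R)
ctrl.move_l(tgt-[0,0,30],vel=100)
print(sensors.read_state()["t"],sensors.read_state()["eef_pos"],b)
for n,x0,y0 in(("top",315,160),("side",265,175)):
    im,_=optics.grab_frame(n); crop(im,x0,y0,90,80,7,f"pics/{n}_e.png")
    if n=="side":
        c=cv2.imread("pics/side_e.png")
        for k in(4,5,6):
            a=np.deg2rad(108-24*k)
            for q in proj(n,loc2w(P,[[15+39*np.cos(a),-85+39*np.sin(a),96]])): cv2.circle(c,tuple(int(v) for v in (q-[x0,y0]+.5)*7),3,(0,255,255),-1)
        cv2.imwrite("pics/side_e.png",c)
E
```

```text
18.0917 [ 417.78686292 -150.08913267  122.49928642] [ 417.2047303  -149.83741354   87.        ]
```

View pics/top_e.png

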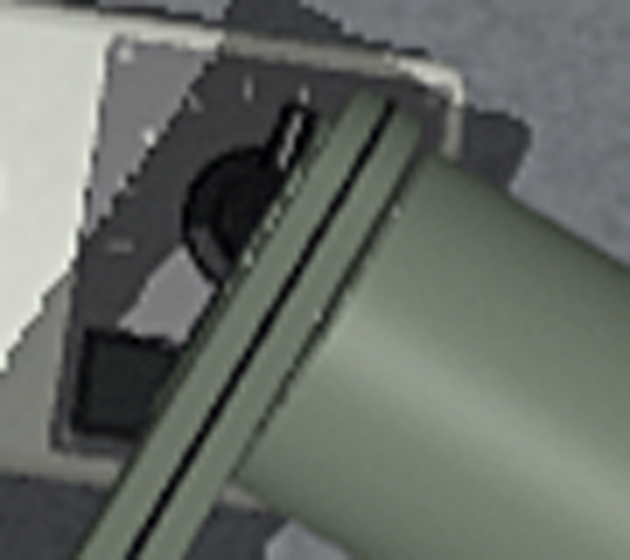

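View pics/side_e.png

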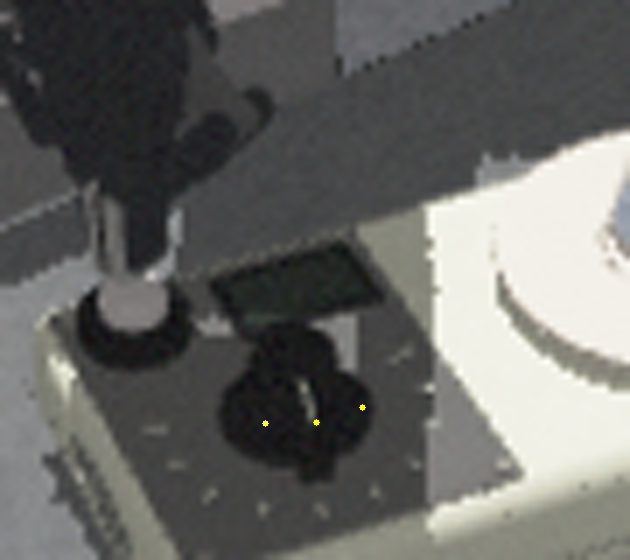

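Top view: the pointer tip (298,108) is at the k5 tick (303,93). In the side view the line matches the k5 projection, and the fingers are centred over the button cap at (133,300). Now I'll press.

```bash
python3 - <<'E'
from h import *
P=np.load("P.npy"); b=loc2w(P,[[-47,-119,87]])[0]
for z in (90,88,87,86,85,84,83,82,81,80,79.5):
    hit=ctrl.move_l([b[0],b[1],z+25],vel=15,threshold=12)
    s=sensors.read_state(); print(round(s["t"],2),z,round(s["eef_pos"][2]-25,2),np.round(s["force"],2),hit)
    if hit or s["force"][2]>14: break
ctrl.hold(.3); s=sensors.read_state(); print("held",round(s["eef_pos"][2]-25,2),np.round(s["force"],2))
im,_=optics.grab_frame("side"); crop(im,265,175,90,80,7,"pics/side_f.png")
E
```

```text
18.81 90 89.86 [-0.17 -0.25  0.45] False
19.09 88 87.88 [-0.91 -0.27  0.84] False
19.34 87 87.07 [0.   0.17 0.28] False
19.59 86 86.17 [-0.76 -0.03  1.99] False
19.84 85 85.14 [-0.27  0.78  3.36] False
20.09 84 84.12 [-0.26 -0.36  2.97] False
20.34 83 83.09 [0.01 1.45 3.71] False
20.59 82 82.1 [-0.65  0.34  4.46] False
20.84 81 81.89 [-2.32  1.17 10.89] False
21.09 80 81.78 [-5.39  3.15 19.22] False
held 81.77 [-4.22  2.54 17.93]
```

View pics/side_f.png

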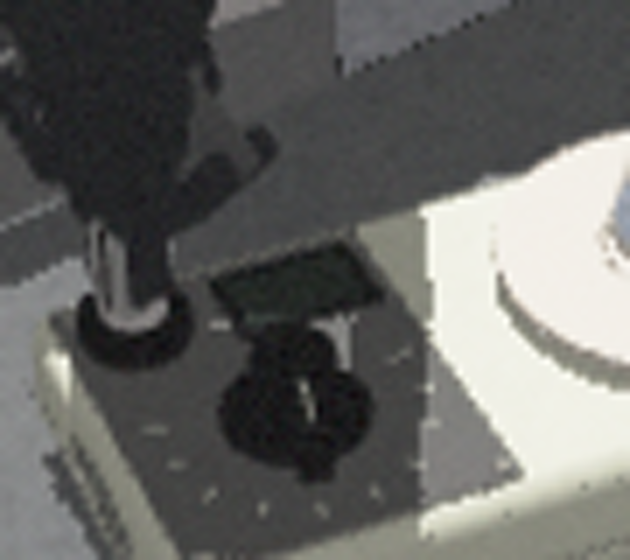

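The button is at its stop: the tips have stalled at 81.8 mm and the force climbs steeply to 18 N. The side view shows the cap sunk into its collar at (135,315). I'll lift off and clear.

```bash
python3 - <<'E'
from h import *
P=np.load("P.npy"); b=loc2w(P,[[-47,-119,87]])[0]
ctrl.move_l([b[0],b[1],110+25],vel=40); ctrl.move_l([b[0],b[1],280],vel=200)
ctrl.set_joints([-1.3,0.207,1.542,0,1.393,-0.15]); ctrl.hold(.3)
s=sensors.read_state(); print(s["t"],np.round(s["force"],2))
for n,x0,y0,w,h,f in(("top",170,80,300,210,2.6),("side",265,175,90,80,7)):
    im,_=optics.grab_frame(n); crop(im,x0,y0,w,h,f,f"pics/{n}_g.png")
    if n=="top": crop(im,315,160,70,75,8,"pics/top_g2.png")
    a=cv2.imread(f"pics/{n}0.png").astype(int); 
    d=np.abs(a-im[:,:,::-1]).max(2)>60; ys,xs=np.nonzero(d)
    k=(xs>170)&(xs<470)&(ys>85)&(ys<280); print(n,k.sum(),[(xs[k].min(),xs[k].max(),ys[k].min(),ys[k].max()) if k.any() else 0])
E
```

```text
25.0583 [-0.83  0.04 -0.13]
top 84 [(np.int64(298), np.int64(359), np.int64(174), np.int64(232))]
side 117 [(np.int64(202), np.int64(323), np.int64(222), np.int64(261))]
```

View pics/top_g.png

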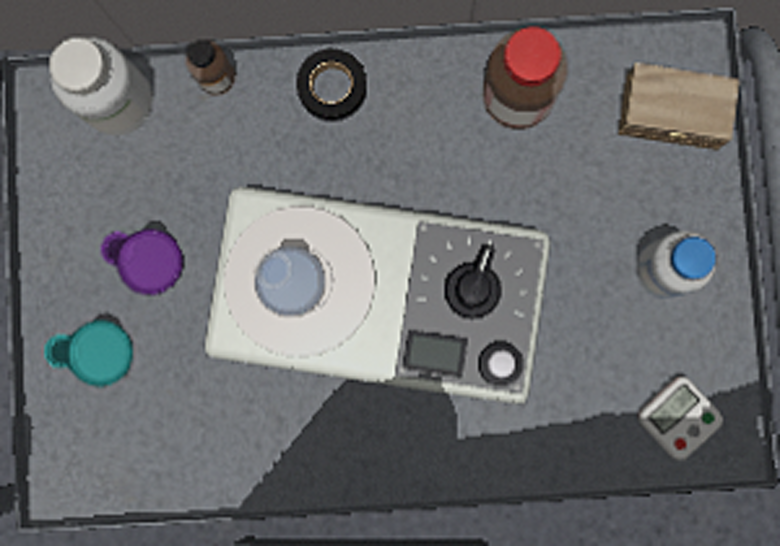

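View pics/top_g2.png

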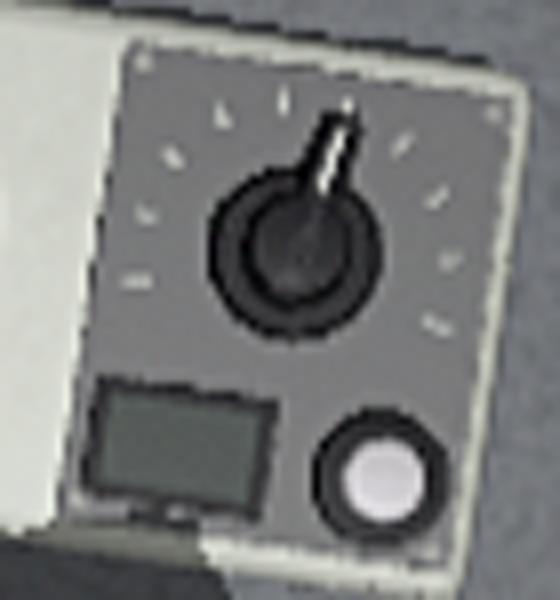

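View pics/side_g.png

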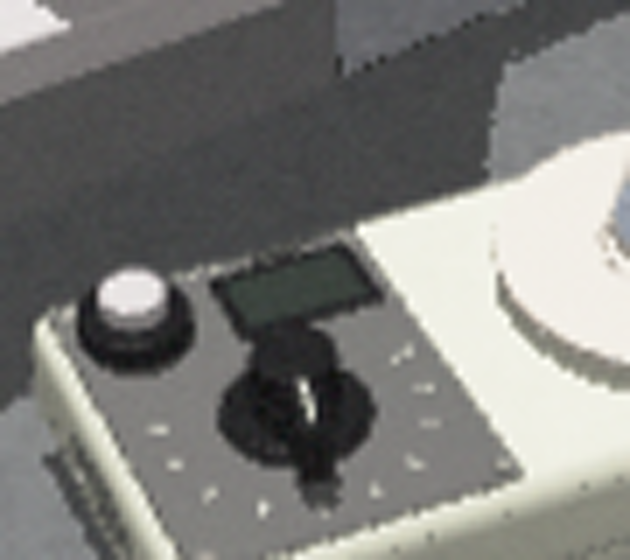

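The pointer is on the sixth tick (348,105), having started on the second. The button is back up, and the stirrer, flask, bottle and timer haven't moved. Handing in.

```bash
python3 -c "
from plant import ctrl
print(ctrl.finish_job())"
```

```text
the job is handed in; nothing more can be done
None
```

I turned the dial up exactly four clicks and then pressed the start button once. The job is handed in, and the robot's clock read about 25 s before hand-in.

- **Dial:** I pushed the flank of the pointer bar with the closed fingertips, about 32 mm from the axis. The force showed four separate snaps, each at about halfway to the next click and peaking at 4–5 N. I stopped just past the fourth snap, before the next click could load. The pointer went from the second tick to the sixth, and both cameras confirm it.
- **Start button:** I pressed it to its hard stop, about 5 mm down, with 18–19 N on the tool. I then released it, and the last side picture shows the cap back up.
- **Other objects:** the last pictures show the stirrer, flask, bottle and timer where they were. The arm is back at its start pose, touching nothing.

**Checks that disagreed:** the stirrer's outer corners were up to 2.5 pixels off the fitted pose, probably because they are rounded, so I left them out. The two cameras differed by 1–2 mm on the ticks, but first contact came within about 0.3 mm of where I expected it.

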